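Collect the finished watch movements in the tray

ROBOT

A 6-joint arm with a two-finger parallel gripper is mounted at the origin on the work surface. World frame = base frame: x ahead of the robot, y to its left, z up, the work surface at z = 0. Lengths are in mm, angles in rad, forces in N, time in s.
With the tool pointing down it reaches from about 325 to 900 mm from the base axis. Payload 6.1 kg.
Tool frame: the origin (TCP) lies on the centre line of the jaws, within the pads' length; the fingertips stand 11 mm ahead of it and the grasp point (between the pads) lies 8 mm behind it; z points along the fingers, y is the direction in which the jaws open and shut (so a half turn about z gives the same grasp; the last joint's range is limited). The gripper opens to 85 mm and grips with 20 to 120 N. Pads are 22 mm wide; open, the fingers measure 114 mm over their backs; the gripper's body (76 mm by 85 mm) begins 54 mm behind the grasp point. The pads swing forward as they close: fully open they stand 13 mm farther back than shut.
Start: joints at [1.076, 0.22, 1.526, -0, 1.395, -0.126], TCP at [225.308, 582.968, 242.3] pointing down, gripper open.
Joint ranges: [-2.98, 2.98], [-0.91, 2.08], [0.09, 2.57], [-1.24, 4.39], [0.2, 2.65], [-2.68, 2.68]. Speed limits (rad/s): [2.57, 2.57, 3.01, 3.14, 3.14, 3.14].

INTERFACE

Orientations are given as a unit quaternion [w, x, y, z].
In Python, from bench import env gives the robot as it stands.
- The arm moves only by the tool carry_out, never from a script. Its argument "plan" is one flat list of numbers, 7 for each row, row after row: the opening, from -1 (shut) to 1 (fully open), so that 0 is half open, then the shift along the world's x, y, z in mm, then the turn, a rotation vector about the world's x, y, z in degrees. In form: [hand, dx, dy, dz, rx, ry, rz, hand, dx, dy, dz, rx, ry, rz, ...]. A call has 1 to 8 rows; each row is the pose to reach, as a shift and turn from the pose commanded when the call began; what a row does not reach only later rows make up. A row lasts 1/10 s, in which the tool goes at most 50 mm and 8.59 degrees, less where a joint would pass 70% of its speed; a pose out of reach is approached as far as the arm can. A call with a gripper value outside its range is refused whole. The fingers move at their own pace and stop on an object; "squeeze" is the grip in N (left out, the last holds). Time passes only in rows, so rows that repeat a pose let the fingers close. It gives the time, the measured TCP pose, the force and the opening at its end, in the units of the state.
- env.observe(): the state, without advancing time (a new reading comes with each control period).
- env.get_image(name): name is "scene" or "top"; returns (picture, depth): 400x640x3 uint8, red, green, blue; 400x640 float32, mm along the optical axis (not along the pixel's ray), 0 where there is no reading.
- env.camera_model(name): a dict with "camera_matrix" (3x3 intrinsics, pixels), "dist_coeffs" ([k1, k2, p1, p2, k3] as OpenCV has them; the pictures are not rectified), "rvec" (rotation vector, rad) and "tvec" (3), from world to camera coordinates, as OpenCV has them. Camera axes: x right, y down, z forward; pixel columns grow to the right and rows downward; lengths in mm; the calibration is good to about 2 mm. A picture is of the moment at which its call begins. camera_model takes no time and is no camera call.
- env.sign_off(): hands the job in, once; it reports no verdict.
The state is a dict: "time": time; "qpos": joint angles; "dq": joint speeds; "tau": joint torques, N m; "tcp_pos": TCP position; "ee_rot": TCP orientation; "wrist_force": force on the tool from outside, world axes, zero at the start; "moment": the same for the moment, N m; "gripper_width": opening from 0.0 (shut) to 1.0 (fully open).
Only numpy, scipy, OpenCV 4.12 (cv2) and the standard library are available. Lean on these libraries where they do the work, as an engineer would, in place of code of your own. Each camera call takes 0.05 s, during which the arm holds its last target.

TASK

Collect the three finished watch movements, the round holders with a silvery movement in them, in the white tray: stand each one upright and centred on the pad of the same colour as its rim. Carry them upright and set them down gently, without dropping them. Leave the two empty holders and the black loupe standing where they are.

Things in the scene. Friction and masses are not known exactly. Their poses are not given: they have to be found in the camera images.
- done_red_mid (a point): Finished watch movement in its holder, red rim: an upright round grey holder, 44 mm in diameter and 24 mm high with plain vertical sides, its upper 10 mm a red rim; a 30 mm silvery movement with small brass wheels fills its top and stands 2.5 mm proud; a tiny black crown lies on the rim. 40 to 85 g, loose on the bench. The point is on its axis, 12 mm above its underside; z is up. It may be gripped across any diameter.
- done_blue_mid (a point): Finished watch movement in its holder, blue rim: an upright round grey holder, 44 mm in diameter and 24 mm high with plain vertical sides, its upper 10 mm a blue rim; a 30 mm silvery movement with small brass wheels fills its top and stands 2.5 mm proud; a tiny black crown lies on the rim. 40 to 85 g, loose on the bench. The point is on its axis, 12 mm above its underside; z is up. It may be gripped across any diameter.
- done_green_mid (a point): Finished watch movement in its holder, green rim: an upright round grey holder, 44 mm in diameter and 24 mm high with plain vertical sides, its upper 10 mm a green rim; a 30 mm silvery movement with small brass wheels fills its top and stands 2.5 mm proud; a tiny black crown lies on the rim. 40 to 85 g, loose on the bench. The point is on its axis, 12 mm above its underside; z is up. It may be gripped across any diameter.
- empty_red_mid (a point): Empty holder with red rim, a look-alike: same 44 mm diameter, 24 mm height and red rim as the finished one, but with no movement: its middle is an open, dark 30 mm hollow. Loose on the bench; it stays where it is. The point is on its axis, 12 mm above its underside.
- empty_blue_mid (a point): Empty holder with blue rim, a look-alike: same 44 mm diameter, 24 mm height and blue rim as the finished one, but with no movement: its middle is an open, dark 30 mm hollow. Loose on the bench; it stays where it is. The point is on its axis, 12 mm above its underside.
- loupe_mid (a point): Black eye loupe standing on the bench among the holders, 38 mm in diameter at its foot, 25 mm at its top, 28 mm high, loose; it stays where it is. The point is on its axis, 14 mm above its underside.
- pad_red: Red round pad lying fixed on the floor of the tray, the place for the finished movement with the red rim: 66 mm in diameter, 2 mm thick. The origin is the centre of its underside, so its top is 2 mm above the origin. The three pads lie 88 mm apart in a row along the tray's long middle line, in varying order.
- pad_blue: Blue round pad lying fixed on the floor of the tray, the place for the finished movement with the blue rim: 66 mm in diameter, 2 mm thick. The origin is the centre of its underside, so its top is 2 mm above the origin. The three pads lie 88 mm apart in a row along the tray's long middle line, in varying order.
- pad_green: Green round pad lying fixed on the floor of the tray, the place for the finished movement with the green rim: 66 mm in diameter, 2 mm thick. The origin is the centre of its underside, so its top is 2 mm above the origin. The three pads lie 88 mm apart in a row along the tray's long middle line, in varying order.
- tray: White open tray, fixed to the bench, 300 mm long (its x) by 150 mm wide (its y); walls 4 mm thick and 14 mm high over the bench, floor 4 mm thick. The origin is the centre of its underside; z is up. A screwdriver and a small amber jar, 40 mm high, lie on the bench beyond the work, farther than 0.76 m ahead of the robot.

How it is judged (in metres and radians):
At the end, for the whole second after the job is handed in: Each finished movement stands upright (within 0.1 rad) and at rest on the pad of its rim's colour, its axis within 12 mm of the pad's centre; the empty holders and the loupe are within 20 mm of where they stood; all is released (horizontal distance between done_red_mid and pad_red below 0.012 m and z of done_red_mid in the frame of pad_red between 0.01 and 0.018 m and angle between each of done_red_mid, done_blue_mid, done_green_mid's own z axis and vertical below 0.1 rad and linear speed of each of done_red, done_blue, done_green below 0.02 m/s and angular speed of each of done_red, done_blue, done_green below 0.3 rad/s and horizontal distance between done_blue_mid and pad_blue below 0.012 m and z of done_blue_mid in the frame of pad_blue between 0.01 and 0.018 m and horizontal distance between done_green_mid and pad_green below 0.012 m and z of done_green_mid in the frame of pad_green between 0.01 and 0.018 m and distance of each of empty_red_mid, empty_blue_mid, loupe_mid from where it was at the start of the episode below 0.02 m); the robot touches nothing.
It fails at once if an empty holder or the loupe is moved by more than 20 mm or knocked over (distance of any of empty_red_mid, empty_blue_mid, loupe_mid from where it was at the start of the episode above 0.02 m or angle between any of empty_red_mid, empty_blue_mid, loupe_mid's own z axis and vertical above 0.5 rad).
It fails at once if a finished movement is dropped or thrown (faster than 0.6 m/s while no finger touches it) ((linear speed of done_red above 0.6 m/s and contact force between done_red and the fingers below 0.01 N) or (linear speed of done_blue above 0.6 m/s and contact force between done_blue and the fingers below 0.01 N) or (linear speed of done_green above 0.6 m/s and contact force between done_green and the fingers below 0.01 N)).
It fails at once if a finished movement is tipped by more than 45 degrees (angle between any of done_red_mid, done_blue_mid, done_green_mid's own z axis and vertical above 0.785 rad).
It also fails if it takes over 96 s, if anything falls off the work surface, if the arm or the gripper's body presses on something with over 40 N, if the wrist force passes 120 N, or if a joint passes its speed limit or range.

## Working session

There is one attempt and no reset: what is moved stays moved. The work goes in short steps, Python scripts to look and compute and a tool call to move; the robot and the scene stay as the last step left them, time stands still between calls to the robot, and variables do not carry over. Pictures are saved under pics/ and viewed, and the job is handed in when it is done.

Besides the shell and the picture viewer there is one more tool, called after "Call:" by a JSON object that holds its "op" and its "data", one argument or row to a line. carry_out: Moves the arm, as the interface text tells. Its arguments: {"type":"object","properties":{"plan":{"type":"array","items":{"type":"number"}},"squeeze":{"type":"number"}},"required":["plan"]}

```bash
mkdir -p pics; cat > h.py <<'E'
import numpy as np, cv2
from bench import env
def grab(name,tag):
    im,d=env.get_image(name); cv2.imwrite(f'pics/{tag}.png',im[:,:,::-1]); np.save(f'pics/{tag}.npy',d); return im,d
def ray(name,px,z):
    m=env.camera_model(name);K=np.array(m['camera_matrix'],float);D=np.array(m['dist_coeffs'],float)
    R,_=cv2.Rodrigues(np.array(m['rvec'],float));t=np.array(m['tvec'],float).reshape(3)
    u=cv2.undistortPoints(np.array(px,float).reshape(-1,1,2),K,D).reshape(-1,2)
    c=-R.T@t; dd=np.c_[u,np.ones(len(u))]@R
    return c+dd*((z-c[2])/dd[:,2])[:,None]
E
python3 - <<'E'
from h import *
for n in('top','scene'): grab(n,n+'0')
print(env.observe()); m=env.camera_model('top');print(m)
E
```

```text
{'time': 0.1, 'qpos': array([ 1.07587650e+00,  2.21163429e-01,  1.52750067e+00,  1.55751312e-05,
        1.39471601e+00, -1.26122737e-01]), 'dq': array([ 0.00206368, -0.00238851, -0.00451686,  0.00014514, -0.00189674,
       -0.00058163]), 'tau': array([ 5.97919570e-04, -4.98236775e+01, -3.90548873e+01, -1.18978428e-04,
        5.58182495e-03, -2.77363472e-05]), 'tcp_pos': array([225.06610242, 582.49959769, 241.29651642]), 'ee_rot': array([-2.80381536e-04,  1.83356583e-01,  9.83046064e-01, -8.48639917e-04]), 'wrist_force': array([-0.35527192, -0.60562782, -0.18469598]), 'moment': array([ 0.00356233, -0.0211851 ,  0.00107324]), 'gripper_width': 1.0004802984108145}
{'camera_matrix': array([[428.60895004,   0.        , 325.22659209],
       [  0.        , 428.60895004, 198.19977997],
       [  0.        ,   0.        ,   1.        ]]), 'dist_coeffs': array([-0.04068381,  0.        ,  0.        ,  0.        ,  0.        ]), 'rvec': array([ 2.11897116, -2.11330551,  0.20155604]), 'tvec': array([-60.80148058, 525.78150171, 800.44084756])}
```

View pics/top0.png

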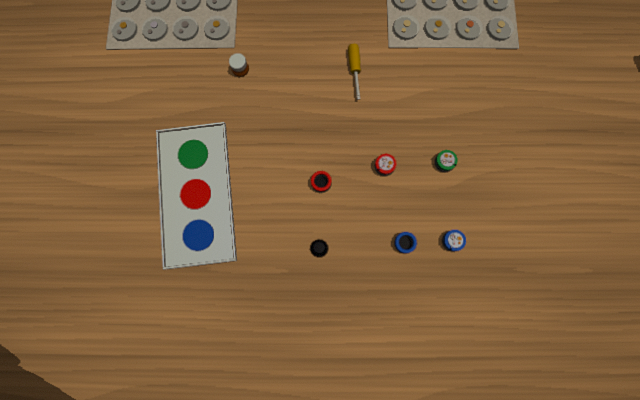

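View pics/scene0.png

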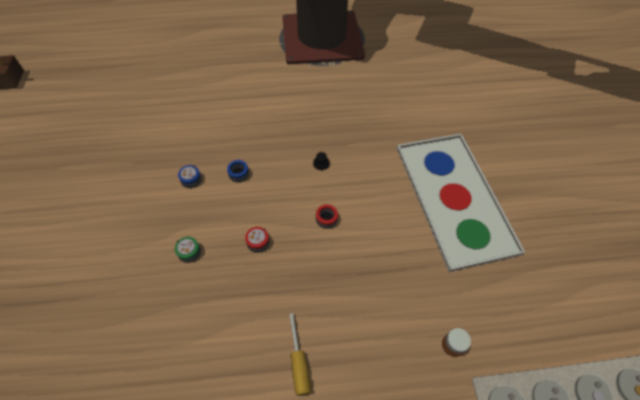

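Top view: the pads are green (193,154), red (195,194) and blue (198,235). The finished movements are red (385,164), green (446,160) and blue (454,240). The empties are at (321,181) and (405,242), and the loupe at (319,248). Next I'll measure them.

```bash
cat >> h.py <<'E'
def colmask(im):
    hsv=cv2.cvtColor(im,cv2.COLOR_RGB2HSV);h,s,v=cv2.split(hsv)
    return {'red':(((h<6)|(h>172))&(s>180)&(v>70)).astype(np.uint8),'green':((h>50)&(h<80)&(s>110)&(v>40)).astype(np.uint8),'blue':((h>105)&(h<125)&(s>130)&(v>50)).astype(np.uint8)}
def blobs(im,amin=60):
    out=[]
    for c,m in colmask(im).items():
        m=cv2.morphologyEx(m,cv2.MORPH_CLOSE,np.ones((3,3),np.uint8))
        cs,hi=cv2.findContours(m,cv2.RETR_CCOMP,cv2.CHAIN_APPROX_NONE)
        for i,k in enumerate(cs):
            if hi[0][i][3]<0:
                hull=cv2.convexHull(k);a=cv2.contourArea(hull)
                if a<amin: continue
                M=cv2.moments(hull);ctr=(M['m10']/M['m00'],M['m01']/M['m00'])
                hole=None;j=hi[0][i][2];best=0
                while j>=0:
                    A=cv2.contourArea(cs[j])
                    if A>best:
                        best=A;N=cv2.moments(cv2.convexHull(cs[j]));hole=(N['m10']/N['m00'],N['m01']/N['m00'])
                    j=hi[0][j][0]
                out.append((c,a,ctr,hole,best))
    return out
E
python3 - <<'E'
from h import *
for n in('top','scene'):
    im=cv2.imread(f'pics/{n}0.png')[:,:,::-1].copy()
    for c,a,ctr,hole,b in blobs(im):
        pad=a>500
        print(n,c,a,np.round(ctr,1),'pad' if pad else '', np.round(ray(n,[ctr],6 if pad else 20)[0],1), None if hole is None or pad else (b,np.round(ray(n,[hole],25)[0],1)))
# loupe
m=(cv2.imread('pics/top0.png').max(2)<45).astype(np.uint8)[230:265,300:340]
M=cv2.moments(m,True);p=(M['m10']/M['m00']+300,M['m01']/M['m00']+230);print('loupe',p,ray('top',[p],14))
E
```

```text
top red 657.0 [194.9 193.6] pad [544.3 216.    6. ] None
top red 308.5 [320.6 180.6]  [569.5 -49.4  20. ] (159.0, array([569.4, -50.3,  25. ]))
top red 307.0 [385.3 163.4]  [ 606.8 -184.9   20. ] (214.5, array([ 606.3, -184.6,   25. ]))
top green 297.5 [446.6 159.5]  [ 615.8 -314.3   20. ] (201.5, array([ 615.3, -314. ,   25. ]))
top green 629.5 [192.5 153.7] pad [631.9 226.9   6. ] None
top blue 325.0 [405.1 242.1]  [ 442.  -221.2   20. ] (169.5, array([ 441.9, -221.4,   25. ]))
top blue 335.5 [454.4 239.9]  [ 446.5 -321.6   20. ] (223.0, array([ 446.2, -321.3,   25. ]))
top blue 712.5 [197.9 234.8] pad [457.1 204.5   6. ] None
scene red 171.5 [258.1 241. ]  [ 615.6 -179.8   20. ] None
scene red 275.5 [326.6 214.4]  [571. -48.  20.] (170.0, array([572.1, -48.2,  25. ]))
scene red 506.0 [455.1 196.5] pad [546.5 216.6   6. ] None
scene green 219.5 [188.7 250.3]  [ 622.4 -306.7   20. ] None
scene green 646.5 [472.9 233.6] pad [633.1 227.8   6. ] None
scene blue 134.5 [189.7 177.6]  [ 457.1 -315.8   20. ] None
scene blue 242.0 [237.2 169. ]  [ 444.8 -219.4   20. ] (107.5, array([ 445.7, -219.4,   25. ]))
scene blue 458.0 [439.  163.1]  [470.3 199.3  20. ] None
loupe (318.6909871244635, 247.90128755364807) [[430.41357525 -46.22490179  14.        ]]
```

Call:
{"op": "carry_out", "data": {
  "plan": [0.6,20,-40,0,0,0,0,0.6,60,-120,0,0,0,0,0.6,80,-160,0,0,0,0,0.6,100,-200,0,0,0,0,0.6,120,-240,0,0,0,0,0.6,140,-280,0,0,0,0,0.6,160,-320,0,0,0,0,0.6,180,-360,0,0,0,0],
  "squeeze": 30
}}

```text
time: 0.9
tcp_pos: [402.0, 228.0, 242.1]
ee_rot: [-0.0, 0.183, 0.983, 0.0]
wrist_force: [0.3, -0.9, -0.3]
gripper_width: 0.802
```

Call:
{"op": "carry_out", "data": {
  "plan": [0.6,20,-40,0,0,0,0,0.6,40,-80,0,0,0,0,0.6,60,-120,0,0,0,0,0.6,80,-160,0,0,0,0,0.6,100,-200,0,0,0,0,0.6,120,-240,0,0,0,0,0.6,140,-280,0,0,0,0,0.6,160,-320,0,0,0,0]
}}

```text
time: 1.7
tcp_pos: [562.1, -91.9, 241.9]
ee_rot: [-0.0, 0.183, 0.983, 0.0]
wrist_force: [0.0, 0.8, 0.1]
gripper_width: 0.802
```

Call:
{"op": "carry_out", "data": {
  "plan": [0.6,20,-40,-10,0,0,0,0.6,35,-70,-40,0,0,0,0.6,42,-87,-80,0,0,0,0.6,42,-87,-120,0,0,0,0.6,42,-87,-150,0,0,0,0.6,42,-87,-160,0,0,0,0.6,42,-87,-160,0,0,0,0.6,42,-87,-160,0,0,0]
}}

```text
time: 2.5
tcp_pos: [604.9, -177.4, 83.9]
ee_rot: [0.001, 0.183, 0.983, -0.0]
wrist_force: [-0.1, -0.7, -0.1]
gripper_width: 0.798
```

```bash
python3 - <<'E'
from h import *
im,d=grab('top','t1');im2,_=grab('scene','s1');print(env.observe()['tcp_pos'])
cv2.imwrite('pics/t1c.png',np.hstack([cv2.resize(im[100:250,300:500],(400,300),interpolation=2),cv2.resize(im2[150:300,150:350],(400,300),interpolation=2)])[:,:,::-1])
E
```

```text
[ 605.53784442 -177.56956733   84.99692499]
```

View pics/t1c.png

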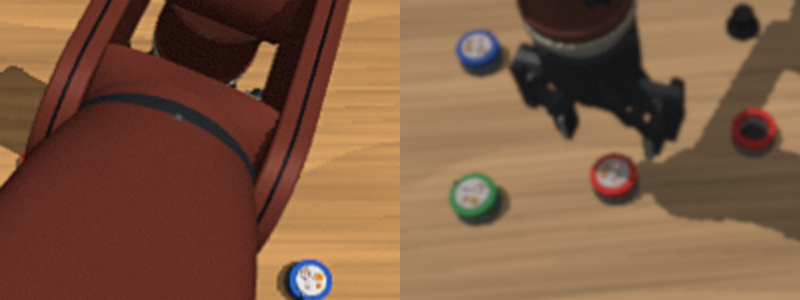

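The right half, the scene view, shows the gripper over the finished red holder with its jaws clear of the neighbours. I'll descend from here.

Call:
{"op": "carry_out", "data": {
  "plan": [0.6,2,-6,-15,0,0,0,0.6,2,-6,-40,0,0,0,0.6,2,-6,-55,0,0,0,0.6,2,-6,-65,0,0,0,0.6,2,-6,-70,0,0,0,0.6,2,-6,-70,0,0,0,0.6,2,-6,-70,0,0,0]
}}

```text
time: 3.3
tcp_pos: [606.4, -183.3, 13.0]
ee_rot: [0.001, 0.183, 0.983, -0.0]
wrist_force: [-0.4, 0.7, 1.1]
gripper_width: 0.8
```

Call:
{"op": "carry_out", "data": {
  "plan": [-0.3,0,0,0,0,0,0,-0.3,0,0,0,0,0,0,-0.3,0,0,0,0,0,0,-0.3,0,0,0,0,0,0,-0.3,0,0,0,0,0,0,-0.3,0,0,0,0,0,0]
}}

```text
time: 3.9
tcp_pos: [606.7, -183.4, 13.5]
ee_rot: [0.001, 0.183, 0.983, -0.0]
wrist_force: [-0.9, 0.6, 6.8]
gripper_width: 0.504
```

Call:
{"op": "carry_out", "data": {
  "plan": [-0.3,0,0,5,0,0,0,-0.3,0,0,20,0,0,0,-0.3,0,0,40,0,0,0,-0.3,0,0,60,0,0,0,-0.3,0,0,75,0,0,0,-0.3,0,0,80,0,0,0,-0.3,0,0,80,0,0,0]
}}

```text
time: 4.6
tcp_pos: [606.4, -183.3, 93.5]
ee_rot: [0.001, 0.183, 0.983, -0.0]
wrist_force: [0.1, -0.6, 0.0]
gripper_width: 0.506
```

Call:
{"op": "carry_out", "data": {
  "plan": [-0.3,-2,10,0,0,0,0,-0.3,-6,35,0,0,0,0,-0.3,-11,70,0,0,0,0,-0.3,-16,105,0,0,0,0,-0.3,-21,140,0,0,0,0,-0.3,-26,175,0,0,0,0,-0.3,-29,195,0,0,0,0,-0.3,-30,200,0,0,0,0]
}}

```text
time: 5.4
tcp_pos: [573.9, 19.9, 90.7]
ee_rot: [-0.002, 0.182, 0.983, 0.0]
wrist_force: [0.1, -0.7, -0.4]
gripper_width: 0.507
```

Call:
{"op": "carry_out", "data": {
  "plan": [-0.3,-2,10,0,0,0,0,-0.3,-6,35,0,0,0,0,-0.3,-11,70,0,0,0,0,-0.3,-16,105,0,0,0,0,-0.3,-21,140,0,0,0,0,-0.3,-26,175,0,0,0,0,-0.3,-30,195,0,0,0,0,-0.3,-31,200,0,0,0,0]
}}

```text
time: 6.2
tcp_pos: [544.2, 218.4, 91.8]
ee_rot: [-0.0, 0.183, 0.983, -0.0]
wrist_force: [0.8, -0.3, 0.3]
gripper_width: 0.505
```

```bash
python3 - <<'E'
from h import *
im,d=grab('top','t2');im2,_=grab('scene','s2');o=env.observe();print(o['tcp_pos'],o['wrist_force'],o['gripper_width'])
cv2.imwrite('pics/s2c.png',np.hstack([cv2.resize(im[100:280,130:370],(400,300),interpolation=2),cv2.resize(im2[110:290,350:590],(400,300),interpolation=2)])[:,:,::-1])
E
```

```text
[544.63592543 216.85104723  91.89007292] [-0.17314328 -0.11803571 -0.66354059] 0.5059063487084677
```

View pics/s2c.png

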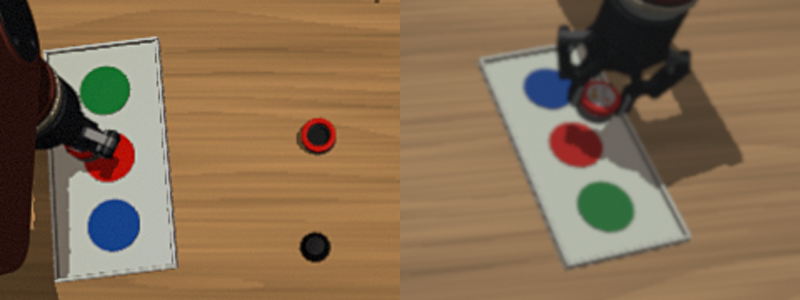

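The red holder is gripped upright, with the red pad below it. I'll check its lateral position from the held rim's pixels before lowering.

```bash
python3 - <<'E'
from h import *
im=cv2.imread('pics/s2.png')[:,:,::-1].copy()
for c,a,ctr,hole,b in blobs(im,40):
    print(c,a,np.round(ctr,1),np.round(ray('scene',[ctr],98)[0],1),hole and np.round(ray('scene',[hole],104)[0],1))
E
```

```text
red 281.0 [326.6 214.3] [617.2 -54.1  98. ] [618.9 -54.3 104. ]
red 501.0 [455.1 196.6] [603.3 175.   98. ] None
red 162.0 [470.2 171.9] [553.2 217.7  98. ] None
green 243.5 [188. 250.] [ 662.2 -285.    98. ] None
green 646.5 [472.9 233.6] [678.5 184.8  98. ] None
blue 137.0 [189.8 177.6] [ 516.3 -291.7   98. ] None
blue 245.5 [237.3 169.1] [ 505.4 -206.2   98. ] [ 507.2 -206.1  104. ]
blue 461.0 [438.8 162.8] [527.  165.2  98. ] None
```

Call:
{"op": "carry_out", "data": {
  "plan": [-0.3,0,0,-15,0,0,0,-0.3,0,0,-35,0,0,0,-0.3,0,0,-55,0,0,0,-0.3,0,0,-64,0,0,0,-0.3,0,0,-67,0,0,0,-0.3,0,0,-67,0,0,0]
}}

```text
time: 6.9
tcp_pos: [544.8, 216.2, 24.8]
ee_rot: [-0.0, 0.184, 0.983, -0.0]
wrist_force: [0.0, 0.4, -0.8]
gripper_width: 0.503
```

Call:
{"op": "carry_out", "data": {
  "plan": [-0.3,0,0,-2,0,0,0,-0.3,0,0,-4,0,0,0,-0.3,0,0,-5,0,0,0,-0.3,0,0,-5,0,0,0]
}}

```text
time: 7.3
tcp_pos: [544.9, 217.0, 20.5]
ee_rot: [0.0, 0.183, 0.983, 0.0]
wrist_force: [0.8, 0.2, -0.1]
gripper_width: 0.503
```

Call:
{"op": "carry_out", "data": {
  "plan": [-0.3,0,0,-1,0,0,0,-0.3,0,0,-1,0,0,0,-0.3,0,0,-1,0,0,0]
}}

```text
time: 7.6
tcp_pos: [545.0, 217.1, 19.5]
ee_rot: [0.0, 0.183, 0.983, 0.0]
wrist_force: [0.6, 0.5, 0.2]
gripper_width: 0.505
```

Call:
{"op": "carry_out", "data": {
  "plan": [-0.3,0,0,-1,0,0,0,-0.3,0,0,-1,0,0,0,-0.3,0,0,-1,0,0,0]
}}

```text
time: 7.9
tcp_pos: [545.0, 217.1, 19.4]
ee_rot: [0.0, 0.183, 0.983, 0.0]
wrist_force: [-2.9, -0.5, 8.8]
gripper_width: 0.504
```

Contact reached (about 9 N). I'll open gently and lift.

Call:
{"op": "carry_out", "data": {
  "plan": [0.1,0,0,1,0,0,0,0.3,0,0,1,0,0,0,0.5,0,0,1,0,0,0,0.5,0,0,1,0,0,0,0.5,0,0,1,0,0,0]
}}

```text
time: 8.4
tcp_pos: [544.7, 216.9, 19.1]
ee_rot: [-0.0, 0.183, 0.983, -0.0]
wrist_force: [0.3, 0.2, -0.1]
gripper_width: 0.747
```

Call:
{"op": "carry_out", "data": {
  "plan": [0.5,0,0,10,0,0,0,0.5,0,0,40,0,0,0,0.5,0,0,75,0,0,0,0.5,5,-20,85,0,0,0,0.5,10,-60,85,0,0,0,0.5,16,-105,85,0,0,0,0.5,22,-150,85,0,0,0,0.5,28,-195,85,0,0,0]
}}

```text
time: 9.2
tcp_pos: [573.1, 20.4, 105.4]
ee_rot: [0.001, 0.183, 0.983, 0.0]
wrist_force: [0.2, -0.2, 0.2]
gripper_width: 0.747
```

Call:
{"op": "carry_out", "data": {
  "plan": [0.5,6,-40,0,0,0,0,0.5,12,-80,0,0,0,0,0.5,18,-120,0,0,0,0,0.5,24,-160,0,0,0,0,0.5,30,-200,0,0,0,0,0.5,36,-240,0,0,0,0,0.5,42,-280,0,0,0,0,0.5,44,-300,0,0,0,0]
}}

```text
time: 10.0
tcp_pos: [617.1, -281.7, 105.3]
ee_rot: [0.001, 0.184, 0.983, -0.001]
wrist_force: [0.2, 0.4, -0.1]
gripper_width: 0.751
```

```bash
python3 - <<'E'
from h import *
im,d=grab('top','t3');im2,_=grab('scene','s3');o=env.observe();print(o['tcp_pos'],o['wrist_force'],o['gripper_width'])
for n,i in(('top',im),('scene',im2)):
  for c,a,ctr,hole,b in blobs(i,40):
    print(n,c,a,np.round(ctr,1),np.round(ray(n,[ctr],20)[0],1),hole and np.round(ray(n,[hole],31)[0],1))
cv2.imwrite('pics/s3c.png',np.hstack([cv2.resize(im[100:280,130:370],(400,300),interpolation=2),cv2.resize(im2[110:290,350:590],(400,300),interpolation=2)])[:,:,::-1])
E
```

```text
[ 616.79411976 -281.06225459  104.91678545] [ 0.0607063   0.47853586 -1.01671326] 0.747371268291214
top red 651.5 [195.  193.6] [541.4 211.4  20. ] [545.2 216.8  31. ]
top red 306.0 [320.7 180.6] [569.5 -49.6  20. ] [567.6 -49.7  31. ]
top green 629.5 [192.5 153.7] [627.6 222.2  20. ] None
top blue 709.5 [197.8 234.8] [455.5 200.3  20. ] None
scene red 230.5 [327.4 214.9] [572.4 -46.5  20. ] None
scene red 447.0 [454.6 197.6] [557.5 208.7  20. ] [568.  202.6  31. ]
scene green 190.5 [187.6 251.4] [ 624.4 -308.6   20. ] None
scene green 647.0 [472.9 233.6] [640.  221.3  20. ] None
scene blue 246.0 [237.3 169.1] [ 445.1 -219.2   20. ] [ 450.3 -218.4   31. ]
scene blue 459.0 [439.  163.1] [470.2 199.3  20. ] None
```

View pics/s3c.png

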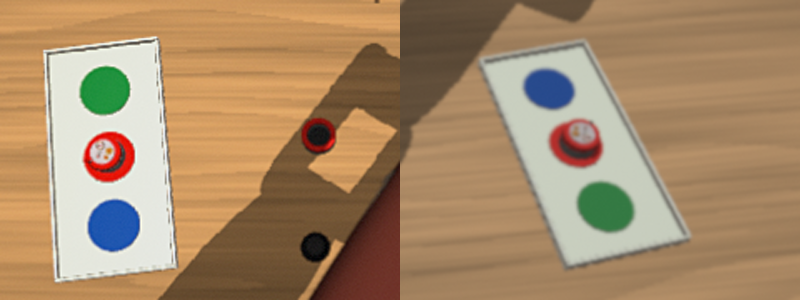

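Red stands upright on the red pad in both views, around crop (104,152) at left and (582,133) at right. Green is next.

Call:
{"op": "carry_out", "data": {
  "plan": [0.6,0,-20,0,0,0,0,0.6,0,-32,-15,0,0,0,0.6,0,-32,-45,0,0,0,0.6,0,-32,-65,0,0,0,0.6,0,-32,-80,0,0,0,0.6,0,-32,-88,0,0,0,0.6,0,-32,-91,0,0,0,0.6,0,-32,-91,0,0,0]
}}

```text
time: 10.9
tcp_pos: [617.1, -310.0, 13.4]
ee_rot: [0.0, 0.183, 0.983, -0.0]
wrist_force: [0.4, 0.8, -0.3]
gripper_width: 0.8
```

Call:
{"op": "carry_out", "data": {
  "plan": [-0.3,0,0,0,0,0,0,-0.3,0,0,0,0,0,0,-0.3,0,0,0,0,0,0,-0.3,0,0,0,0,0,0,-0.3,0,0,0,0,0,0,-0.3,0,0,0,0,0,0]
}}

```text
time: 11.5
tcp_pos: [617.9, -310.7, 15.0]
ee_rot: [0.001, 0.183, 0.983, -0.0]
wrist_force: [0.3, 0.9, 6.6]
gripper_width: 0.5
```

Call:
{"op": "carry_out", "data": {
  "plan": [-0.3,0,0,5,0,0,0,-0.3,0,0,20,0,0,0,-0.3,0,0,40,0,0,0,-0.3,0,0,60,0,0,0,-0.3,0,0,75,0,0,0,-0.3,0,0,80,0,0,0,-0.3,0,0,80,0,0,0]
}}

```text
time: 12.2
tcp_pos: [617.4, -310.4, 94.6]
ee_rot: [0.001, 0.183, 0.983, -0.0]
wrist_force: [-0.2, 0.8, -1.9]
gripper_width: 0.5
```

Call:
{"op": "carry_out", "data": {
  "plan": [-0.3,0,10,0,0,0,0,-0.3,1,35,0,0,0,0,-0.3,2,70,0,0,0,0,-0.3,3,105,0,0,0,0,-0.3,4,140,0,0,0,0,-0.3,5,175,0,0,0,0,-0.3,6,210,0,0,0,0,-0.3,7,245,0,0,0,0]
}}

```text
time: 13.0
tcp_pos: [622.4, -62.7, 91.7]
ee_rot: [-0.001, 0.183, 0.983, 0.0]
wrist_force: [1.3, -0.2, -1.0]
gripper_width: 0.501
```

Call:
{"op": "carry_out", "data": {
  "plan": [-0.3,0,35,0,0,0,0,-0.3,1,70,0,0,0,0,-0.3,2,105,0,0,0,0,-0.3,3,140,0,0,0,0,-0.3,4,175,0,0,0,0,-0.3,5,210,0,0,0,0,-0.3,6,245,0,0,0,0,-0.3,7,260,0,0,0,0]
}}

```text
time: 13.8
tcp_pos: [629.0, 198.4, 91.7]
ee_rot: [-0.001, 0.182, 0.983, -0.0]
wrist_force: [-0.1, -0.6, -0.6]
gripper_width: 0.504
```

```bash
python3 - <<'E'
from h import *
im2,_=grab('scene','s4');o=env.observe();print(o['tcp_pos'],o['wrist_force'],o['gripper_width'])
cv2.imwrite('pics/s4c.png',cv2.resize(im2[90:290,350:590],(720,600),interpolation=2)[:,:,::-1])
E
```

```text
[629.19197197 199.34146886  91.8842584 ] [-0.55643557  0.76848058  0.05710837] 0.5008543252070959
```

View pics/s4c.png

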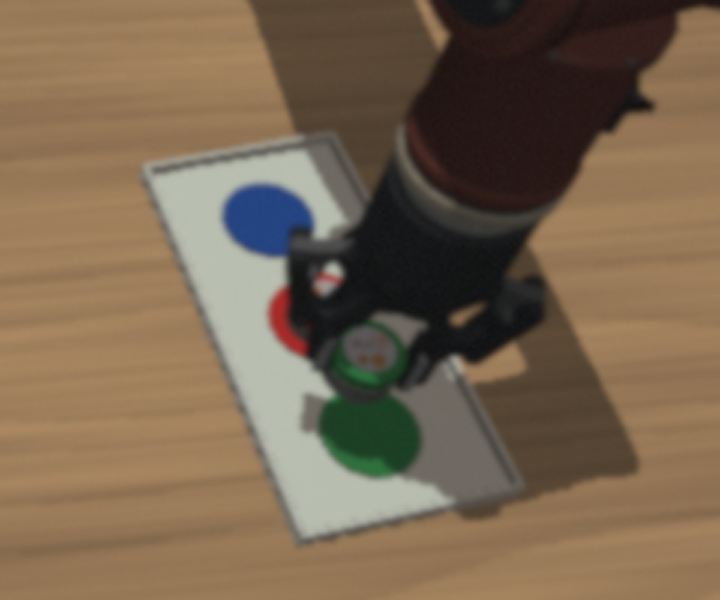

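Green is held upright, slightly short of its pad in y as the numbers say. I'll finish the move over and lower.

Call:
{"op": "carry_out", "data": {
  "plan": [-0.3,2,14,0,0,0,0,-0.3,3,28,0,0,0,0,-0.3,3,28,-15,0,0,0,-0.3,3,28,-35,0,0,0,-0.3,3,28,-55,0,0,0,-0.3,3,28,-64,0,0,0,-0.3,3,28,-67,0,0,0,-0.3,3,28,-67,0,0,0]
}}

```text
time: 14.65
tcp_pos: [633.8, 222.4, 25.8]
ee_rot: [-0.0, 0.184, 0.983, -0.0]
wrist_force: [0.2, 0.8, 0.2]
gripper_width: 0.505
```

Call:
{"op": "carry_out", "data": {
  "plan": [-0.3,0,0,-1,0,0,0,-0.3,0,0,-2,0,0,0,-0.3,0,0,-3,0,0,0,-0.3,0,0,-3,0,0,0]
}}

```text
time: 15.05
tcp_pos: [634.0, 223.0, 23.7]
ee_rot: [0.0, 0.183, 0.983, 0.0]
wrist_force: [-0.2, -0.5, -0.8]
gripper_width: 0.501
```

Call:
{"op": "carry_out", "data": {
  "plan": [-0.3,-1,4,0,0,0,0,-0.3,-1,4,-1,0,0,0,-0.3,-1,4,-2,0,0,0,-0.3,-1,4,-2,0,0,0]
}}

```text
time: 15.45
tcp_pos: [632.6, 227.0, 21.0]
ee_rot: [-0.0, 0.183, 0.983, -0.0]
wrist_force: [-0.2, -0.4, -0.4]
gripper_width: 0.506
```

Call:
{"op": "carry_out", "data": {
  "plan": [-0.3,0,0,-1,0,0,0,-0.3,0,0,-1,0,0,0,-0.3,0,0,-1,0,0,0]
}}

```text
time: 15.75
tcp_pos: [633.1, 227.0, 20.9]
ee_rot: [0.0, 0.183, 0.983, 0.0]
wrist_force: [-2.3, -0.4, 5.2]
gripper_width: 0.496
```

Call:
{"op": "carry_out", "data": {
  "plan": [0.1,0,0,1,0,0,0,0.3,0,0,1,0,0,0,0.5,0,0,1,0,0,0,0.5,0,0,1,0,0,0,0.5,0,0,1,0,0,0]
}}

```text
time: 16.25
tcp_pos: [632.8, 226.9, 21.1]
ee_rot: [-0.0, 0.183, 0.983, -0.0]
wrist_force: [0.2, 0.9, 0.1]
gripper_width: 0.747
```

Call:
{"op": "carry_out", "data": {
  "plan": [0.5,0,0,10,0,0,0,0.5,0,0,40,0,0,0,0.5,0,0,75,0,0,0,0.5,-5,-20,85,0,0,0,0.5,-18,-60,85,0,0,0,0.5,-32,-100,85,0,0,0,0.5,-46,-140,85,0,0,0,0.5,-60,-180,85,0,0,0]
}}

```text
time: 17.05
tcp_pos: [572.5, 45.6, 107.3]
ee_rot: [0.001, 0.183, 0.983, 0.0]
wrist_force: [0.9, -0.7, 0.2]
gripper_width: 0.746
```

Call:
{"op": "carry_out", "data": {
  "plan": [0.5,-14,-40,0,0,0,0,0.5,-28,-80,0,0,0,0,0.5,-42,-120,0,0,0,0,0.5,-56,-160,0,0,0,0,0.5,-70,-200,0,0,0,0,0.5,-84,-240,0,0,0,0,0.5,-98,-280,0,0,0,0,0.5,-110,-320,0,0,0,0]
}}

```text
time: 17.85
tcp_pos: [462.2, -274.8, 107.4]
ee_rot: [0.001, 0.183, 0.983, -0.0]
wrist_force: [0.8, -0.2, -0.7]
gripper_width: 0.752
```

```bash
python3 - <<'E'
from h import *
im,d=grab('top','t5');im2,_=grab('scene','s5');o=env.observe();print(o['tcp_pos'],o['wrist_force'],o['gripper_width'])
for n,i in(('top',im),('scene',im2)):
  for c,a,ctr,hole,b in blobs(i,40):
    print(n,c,a,np.round(ctr,1),np.round(ray(n,[ctr],20)[0],1),hole and np.round(ray(n,[hole],31)[0],1))
cv2.imwrite('pics/s5c.png',np.hstack([cv2.resize(im[100:400,130:530],(400,300),interpolation=2),cv2.resize(im2[110:290,350:590],(400,300),interpolation=2)])[:,:,::-1])
E
```

```text
[ 461.94442523 -277.93137318  107.75841918] [-0.02623869 -0.84177081  1.00578939] 0.7487163027179312
top red 652.5 [195.  193.6] [541.4 211.4  20. ] [545.3 216.7  31. ]
top red 308.5 [320.6 180.6] [569.4 -49.5  20. ] [567.6 -49.9  31. ]
top green 629.5 [192.5 153.7] [627.6 222.2  20. ] [631.4 226.7  31. ]
top blue 216.5 [402.7 240.6] [ 444.9 -216.3   20. ] None
top blue 709.5 [197.8 234.8] [455.5 200.3  20. ] None
scene red 277.0 [326.5 214.3] [570.8 -48.1  20. ] [575.5 -48.5  31. ]
scene red 446.5 [454.7 197.6] [557.5 208.7  20. ] [568.  202.6  31. ]
scene green 613.5 [472.6 234.1] [641.  220.4  20. ] [651.1 210.7  31. ]
scene blue 135.5 [189.9 177.6] [ 457.3 -315.5   20. ] None
scene blue 228.5 [237.2 169.1] [ 445.1 -219.5   20. ] [ 451.6 -217.9   31. ]
scene blue 458.0 [439.  163.1] [470.3 199.3  20. ] None
```

View pics/s5c.png

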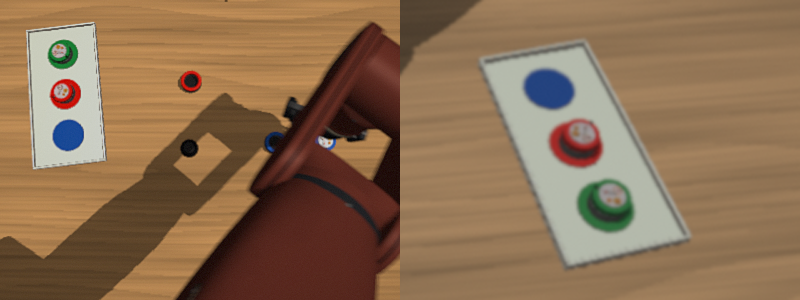

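Red and green both stand centred: the top view gives each within about 1 mm of its pad. Next, I'll position over blue.

Call:
{"op": "carry_out", "data": {
  "plan": [0.5,-8,-22,0,0,0,0,0.5,-15,-43,-10,0,0,0,0.5,-15,-43,-35,0,0,0,0.5,-15,-43,-45,0,0,0,0.5,-15,-43,-45,0,0,0,0.5,-15,-43,-45,0,0,0]
}}

```text
time: 18.55
tcp_pos: [448.2, -315.5, 61.8]
ee_rot: [-0.0, 0.183, 0.983, 0.0]
wrist_force: [-0.5, 0.2, 0.3]
gripper_width: 0.75
```

Call:
{"op": "carry_out", "data": {
  "plan": [0.5,-1,-5,0,0,0,0,0.5,-1,-5,-15,0,0,0,0.5,-1,-5,-30,0,0,0,0.5,-1,-5,-40,0,0,0,0.5,-1,-5,-45,0,0,0,0.5,-1,-5,-47,0,0,0,0.5,-1,-5,-47,0,0,0]
}}

```text
time: 19.25
tcp_pos: [446.7, -320.9, 13.8]
ee_rot: [-0.0, 0.183, 0.983, 0.0]
wrist_force: [-0.9, -0.0, 0.3]
gripper_width: 0.748
```

Call:
{"op": "carry_out", "data": {
  "plan": [-0.3,0,0,0,0,0,0,-0.3,0,0,0,0,0,0,-0.3,0,0,0,0,0,0,-0.3,0,0,0,0,0,0,-0.3,0,0,0,0,0,0,-0.3,0,0,0,0,0,0]
}}

```text
time: 19.85
tcp_pos: [447.3, -321.6, 15.0]
ee_rot: [0.001, 0.183, 0.983, -0.0]
wrist_force: [-0.2, 0.6, 5.5]
gripper_width: 0.5
```

Call:
{"op": "carry_out", "data": {
  "plan": [-0.3,0,0,5,0,0,0,-0.3,0,0,20,0,0,0,-0.3,0,0,40,0,0,0,-0.3,0,0,60,0,0,0,-0.3,0,0,75,0,0,0,-0.3,0,0,80,0,0,0,-0.3,0,0,80,0,0,0]
}}

```text
time: 20.55
tcp_pos: [447.2, -321.5, 95.3]
ee_rot: [0.001, 0.183, 0.983, -0.001]
wrist_force: [-0.3, 0.1, -0.3]
gripper_width: 0.5
```

Call:
{"op": "carry_out", "data": {
  "plan": [-0.3,0,10,0,0,0,0,-0.3,1,35,0,0,0,0,-0.3,2,70,0,0,0,0,-0.3,3,105,0,0,0,0,-0.3,4,140,0,0,0,0,-0.3,4,175,0,0,0,0,-0.3,5,210,0,0,0,0,-0.3,5,245,0,0,0,0]
}}

```text
time: 21.35
tcp_pos: [450.5, -73.8, 93.0]
ee_rot: [-0.001, 0.183, 0.983, 0.0]
wrist_force: [0.6, 0.6, -0.7]
gripper_width: 0.501
```

Call:
{"op": "carry_out", "data": {
  "plan": [-0.3,1,35,0,0,0,0,-0.3,2,70,0,0,0,0,-0.3,3,105,0,0,0,0,-0.3,4,140,0,0,0,0,-0.3,5,175,0,0,0,0,-0.3,6,210,0,0,0,0,-0.3,6,245,0,0,0,0,-0.3,6,260,0,0,0,0]
}}

```text
time: 22.15
tcp_pos: [456.0, 186.6, 93.0]
ee_rot: [-0.001, 0.182, 0.983, -0.0]
wrist_force: [0.4, -0.4, -0.1]
gripper_width: 0.503
```

```bash
python3 - <<'E'
from h import *
im2,_=grab('scene','s6');o=env.observe();print(o['tcp_pos'],o['wrist_force'],o['gripper_width'])
cv2.imwrite('pics/s6c.png',cv2.resize(im2[90:290,350:590],(720,600),interpolation=2)[:,:,::-1])
E
```

```text
[456.01259533 187.51362626  93.07388868] [-1.17540057  1.12940405  0.01223705] 0.5031590604181928
```

View pics/s6c.png

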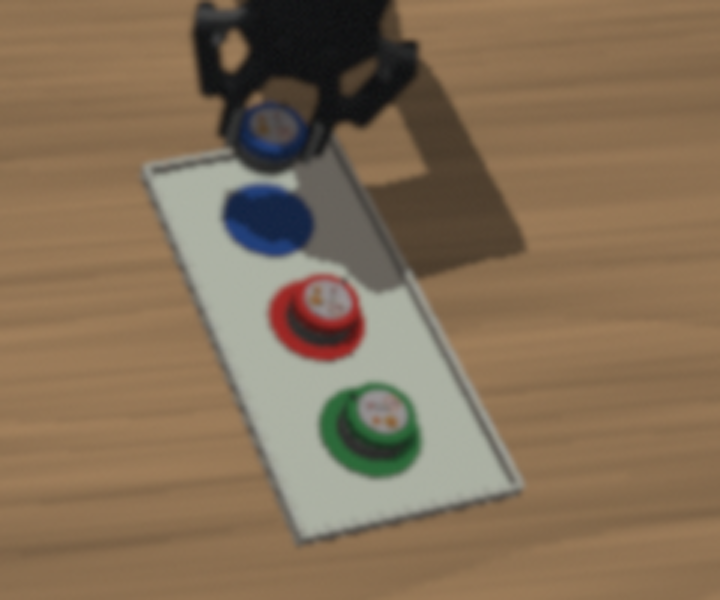

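Blue is held upright near (270,130) in the crop, just short of its pad. Moving over and lowering.

Call:
{"op": "carry_out", "data": {
  "plan": [-0.3,1,10,0,0,0,0,-0.3,2,20,0,0,0,0,-0.3,2,20,-15,0,0,0,-0.3,2,20,-35,0,0,0,-0.3,2,20,-55,0,0,0,-0.3,2,20,-64,0,0,0,-0.3,2,20,-67,0,0,0,-0.3,2,20,-67,0,0,0]
}}

```text
time: 23.0
tcp_pos: [459.8, 203.8, 27.2]
ee_rot: [-0.0, 0.184, 0.983, -0.0]
wrist_force: [0.2, 0.4, 0.0]
gripper_width: 0.501
```

Call:
{"op": "carry_out", "data": {
  "plan": [-0.3,-2,1,-2,0,0,0,-0.3,-2,1,-4,0,0,0,-0.3,-2,1,-5,0,0,0,-0.3,-2,1,-5,0,0,0]
}}

```text
time: 23.4
tcp_pos: [457.9, 205.0, 22.5]
ee_rot: [0.0, 0.183, 0.983, 0.0]
wrist_force: [-1.3, -0.4, -0.6]
gripper_width: 0.504
```

Call:
{"op": "carry_out", "data": {
  "plan": [-0.3,0,0,-1,0,0,0,-0.3,0,0,-1,0,0,0,-0.3,0,0,-1,0,0,0]
}}

```text
time: 23.7
tcp_pos: [457.9, 204.9, 21.3]
ee_rot: [0.0, 0.183, 0.983, 0.0]
wrist_force: [-0.3, -0.5, -0.1]
gripper_width: 0.501
```

Call:
{"op": "carry_out", "data": {
  "plan": [-0.3,0,0,-1,0,0,0,-0.3,0,0,-1,0,0,0,-0.3,0,0,-1,0,0,0]
}}

```text
time: 24.0
tcp_pos: [458.0, 204.9, 21.0]
ee_rot: [-0.0, 0.183, 0.983, -0.0]
wrist_force: [-2.4, -0.5, 7.0]
gripper_width: 0.505
```

Contact reached. Releasing and retreating.

Call:
{"op": "carry_out", "data": {
  "plan": [0.1,0,0,1,0,0,0,0.3,0,0,1,0,0,0,0.5,0,0,1,0,0,0,0.5,0,0,1,0,0,0,0.5,0,0,1,0,0,0]
}}

```text
time: 24.5
tcp_pos: [457.8, 204.9, 21.2]
ee_rot: [-0.0, 0.183, 0.983, -0.0]
wrist_force: [1.0, -0.7, 0.3]
gripper_width: 0.751
```

Call:
{"op": "carry_out", "data": {
  "plan": [0.5,0,0,10,0,0,0,0.5,0,0,40,0,0,0,0.5,0,0,80,0,0,0,0.5,0,0,120,0,0,0,0.5,10,-40,140,0,0,0,0.5,20,-85,140,0,0,0,0.5,20,-130,140,0,0,0,0.5,20,-175,140,0,0,0]
}}

```text
time: 25.3
tcp_pos: [478.1, 28.4, 162.6]
ee_rot: [0.001, 0.183, 0.983, 0.0]
wrist_force: [-0.4, -0.0, -0.2]
gripper_width: 0.75
```

Call:
{"op": "carry_out", "data": {
  "plan": [0.5,0,-45,0,0,0,0,0.5,0,-90,0,0,0,0,0.5,0,-135,0,0,0,0,0.5,0,-180,0,0,0,0,0.5,0,-225,0,0,0,0,0.5,0,-265,0,0,0,0,0.5,0,-280,0,0,0,0,0.5,0,-280,0,0,0,0]
}}

```text
time: 26.1
tcp_pos: [477.7, -252.0, 161.8]
ee_rot: [0.0, 0.185, 0.983, -0.0]
wrist_force: [-0.2, 1.5, 0.5]
gripper_width: 0.751
```

```bash
python3 - <<'E'
from h import *
im,d=grab('top','t7');im2,_=grab('scene','s7');o=env.observe();print(o['time'],o['tcp_pos'],o['wrist_force'],o['gripper_width'])
for n,i in(('top',im),('scene',im2)):
  for c,a,ctr,hole,b in blobs(i,40):
    print(n,c,a,np.round(ctr,1),np.round(ray(n,[ctr],20)[0],1),'hole@32',hole and np.round(ray(n,[hole],32)[0],1),'@25',hole and np.round(ray(n,[hole],25)[0],1))
cv2.imwrite('pics/s7c.png',np.hstack([cv2.resize(im[100:400,130:530],(400,300),interpolation=2),cv2.resize(im2[110:290,350:590],(400,300),interpolation=2)])[:,:,::-1])
m=(im.max(2)<45).astype(np.uint8)[230:265,300:340]
M=cv2.moments(m,True);p=(M['m10']/M['m00']+300,M['m01']/M['m00']+230);print('loupe',p,ray('top',[p],14))
E
```

```text
26.2 [ 477.67356318 -249.3236837   161.36752686] [-0.46160795  1.26098634  0.3310432 ] 0.749699442872149
top red 652.0 [195.  193.6] [541.4 211.4  20. ] hole@32 [545.1 216.4  32. ] @25 [546.6 218.7  25. ]
top red 309.5 [320.6 180.7] [569.3 -49.5  20. ] hole@32 [567.3 -49.9  32. ] @25 [569.  -49.8  25. ]
top green 631.0 [192.5 153.7] [627.6 222.3  20. ] hole@32 [631.1 226.3  32. ] @25 [633.3 228.7  25. ]
top blue 709.5 [197.8 234.8] [455.6 200.3  20. ] hole@32 [456.5 204.7  32. ] @25 [457.3 206.9  25. ]
scene red 293.5 [326.3 214.2] [570.5 -48.4  20. ] hole@32 [576.1 -48.5  32. ] @25 [571.9 -48.   25. ]
scene red 457.5 [454.6 197.3] [557.  208.8  20. ] hole@32 [568.6 202.1  32. ] @25 [564.4 205.3  25. ]
scene green 613.0 [472.6 234.1] [641.  220.4  20. ] hole@32 [651.6 210.3  32. ] @25 [648.2 213.5  25. ]
scene blue 241.0 [237.4 169. ] [ 444.8 -219.1   20. ] hole@32 [ 451.6 -218.4   32. ] @25 [ 446.1 -219.6   25. ]
scene blue 441.5 [438.8 163.4] [471.  198.6  20. ] hole@32 [483.8 191.6  32. ] @25 [478.7 194.6  25. ]
loupe (318.5327102803738, 247.8785046728972) [[430.45880062 -45.90311125  14.        ]]
```

View pics/s7c.png

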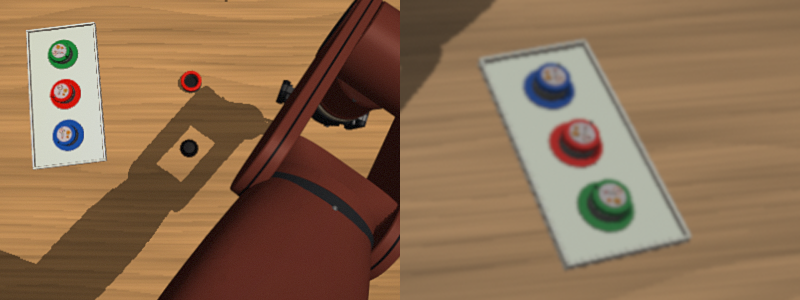

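All three stand upright on their pads in both views; the scene-view "holes" are biased because they merge with the dark holder sides. I'll do one more independent check using the silvery discs.

```bash
python3 - <<'E'
from h import *
for n,cs in(('scene',{'red':(459,190),'green':(477,227),'blue':(441,157)}),('top',{'red':(193,191),'green':(190,151),'blue':(196,233)})):
    im=cv2.imread(f'pics/{n}7.png' if 0 else f'pics/{n[0]}7.png');h,s,v=cv2.split(cv2.cvtColor(im,cv2.COLOR_BGR2HSV))
    for c,(x,y) in cs.items():
        m=np.zeros_like(v);sub=((s<110)&(v>110)|((h<25)&(s<170)&(v>120)))[y-9:y+10,x-9:x+10];m[y-9:y+10,x-9:x+10]=sub
        k,l,st,ce=cv2.connectedComponentsWithStats(m)
        i=1+np.argmax(st[1:,4]);print(n,c,st[i],np.round(ce[i],1),np.round(ray(n,[ce[i]],32.5)[0],1))
E
```

```text
scene red [450 181  19  17 275] [459.3 188. ] [543.9 218.5  32.5]
scene green [468 218  19  17 280] [477.6 225.4] [630.  229.3  32.5]
scene blue [432 148  19  14 215] [441.8 153.6] [455.5 206.   32.5]
top red [184 183  15  16 183] [190.8 190.6] [545.  216.6  32.5]
top green [181 144  16  14 171] [188.8 150.5] [630.7 226.4  32.5]
top blue [187 226  15  16 184] [193.8 233.7] [456.3 204.9  32.5]
```

All discs lie within about 4 mm of their pad centres. Handing in.

```bash
python3 -c "
from bench import env
print(env.sign_off())"
```

```text
the job is handed in; nothing more can be done
None
```

All three finished movements are in the tray, each upright on the pad of its own rim colour, and I handed the job in at about 26 s on the robot's clock. I set each one down to light contact (5–9 N), opened the gripper, and backed the arm well clear.

- **Centring:** the top view puts each movement about 1 mm from its pad's centre. The scene view puts them about 2–4 mm off. Both are inside the 12 mm limit.
- **Left in place:** the empty holders and the loupe did not move measurably. In the last top view the blue empty was hidden by the arm, so its position was checked only in the scene view.
- **Check that disagreed:** the scene view's rim-hole centres came out about 20 mm or more off. That method merges the hole with the holder's dark side, so I discarded it and used the silvery discs instead. In the scene image the search window for those discs cut into the blobs, so the scene figures are only rough.
- **Grasps:** the fingertips touched the bench lightly (5–7 N) as they closed on each holder.

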